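# Seal the bain-marie pans and set the steam valve

## Robot

A 6-joint arm with a two-finger parallel gripper is mounted at the origin on the work surface. World frame = base frame: x ahead of the robot, y to its left, z up, the work surface at z = 0. Lengths are in m, angles in rad, forces in N, time in s.
With the tool pointing down it reaches from about 0.275 to 0.825 m from the base axis. Payload 4.9 kg.
Tool frame: the origin (TCP) lies midway between the tips of the shut fingers; the grasp point (between the pads) lies 19 mm behind it (grip_point_offset is the distance from the TCP to the grasp point, in m); z points along the fingers, y is the line along which they close (so a half turn about z gives the same grasp; the last joint's range is limited). The gripper opens to 85 mm and grips with 20 to 120 N. Pads are 22 mm wide; open, the fingers measure 114 mm over their backs; the gripper's body (76 mm by 85 mm) begins 54 mm behind the grasp point. The pads swing forward as they close: fully open they stand 13 mm farther back than shut.
Start: joints at [1.067, 0.326, -0.193, 1.052, 0, 1.437], TCP at [0.199, 0.513, 0.231] pointing down, gripper open.
Joint ranges: [-2.65, 2.65], [-0.97, 1.79], [-1.3, 1.35], [-1.93, 2.1], [-1.47, 1.37], [-3.14, 3.14]. Speed limits (rad/s): [2.57, 2.57, 3.14, 3.14, 3.14, 3.14].

## Interface

Orientations are given as a rotation vector (axis times angle).
In Python, from cell import * gives the robot as it stands. Calls block until the motion is done:
- movep(position, orientation): joint-space move of the TCP to a pose.
- move_l(position, velocity=0.15, rot=None, until_force=None): straight line of the TCP; rot=None keeps the orientation; velocity is the mean speed in m/s. With until_force (N) it stops when the force on the tool has changed by that much, and returns True; else False.
- set_joints(angles): joint-space move.
- let_go() and grab(newtons=None): open the fingers fully, or close them until they stop; newtons is the grip in N (None keeps the last).
- sleep(seconds).
- ik(position, orientation): joint angles nearest the present ones, or None.
- get_state(): the state.
- grab_frame(name): name is "scene" or "top" or "wrist"; returns a dict with "img" (384x512x3 uint8, red, green, blue), "fx", "fy", "cx", "cy" (pixels), "cam_to_world" (4x4, takes a point from camera to world coordinates); the wrist camera has in their place "T_tool_cam" (4x4, takes a point from camera to tool coordinates, whose origin is the TCP and whose axes are the flange's). Camera axes: x right, y down, z forward; pixel columns grow to the right and rows downward; lengths in m; the calibration is good to about 2 mm. A picture is of the moment at which its call begins: read the wrist's pose just before it. There is no depth.
A pose or a line that the arm cannot do raises MotionError and nothing moves.
- sign_off(): hands the job in; it is judged then, once.
Trained networks look in the newest picture that a camera, given by its name, has taken for a name from the list of things; names that differ only in an ending like _2 or _b are one class to them, and where a whole thing is asked for, a point or a joint stands for the part that bears it (a point fixed in the world has none). Each returns a list of dicts, best first, with "score" (0 to 1); they miss things now and then, are a little off and sometimes report something else, mostly with a low value. They report only what shows in the picture. A call takes as long as a camera call.
- spot_in(camera, name): "centre" ([column, row] in pixels, amid what is visible of it).
- silhouettes(camera, name): "mask" (384x512 bool, what is visible of it) and "centre" ([column, row] in pixels, amid what is visible of it).
- tip_of(camera, name): "centre" ([column, row] in pixels: a listed point, or the origin of a listed thing).
The state is a dict: "clock": time; "q": joint angles; "joint_velocities": joint speeds; "tau": joint torques, N m; "position": TCP position; "eef_rot": TCP orientation; "contact_force": force on the tool from outside, world axes, zero at the start; "wrist_torque": the same for the moment, N m; "finger_gap": opening from 0.0 (shut) to 1.0 (fully open); "grasp_force": force on a finger pad.
Only numpy, scipy, OpenCV 4.12 (cv2) and the standard library are available. Lean on these libraries where they do the work, as an engineer would, in place of code of your own. Each camera call takes 0.05 s, during which the arm holds its last target. There are 200 camera calls.

## Task

Get the steam bain-marie ready: first press the lids of both pans down until each is fully home on its pan, then turn the steam valve's handwheel clockwise until the valve is shut against its stop, and back it off anticlockwise exactly two full turns. Finish with the gripper still holding the crank handle of the handwheel at that setting, ready to shut it again: do not let go of it at the end. Leave the mug, bowl, jar, mill and plates standing where they are.

Things in the scene. Friction and masses are not known exactly. Their poses are not given: they have to be found in the camera images.
- bain_marie: Stainless steam-heated box, 400 mm along its x, 240 mm along its y, 150 mm high, fixed to the counter, holding two pans one behind the other. Origin under its centre; its front (dial thermometer, drain cock) faces its -x, roughly towards the robot. It may stand left or right of the valve.
- lid_near_top (a point): Centre of the top face of the bracket handle on the lid nearer the front of the bain-marie. Lid: steel plate 160 x 174 mm over a black rubber seal. Handle: flat steel strip 18 mm wide (x), 90 mm long (y), 6 mm thick, with 20 mm free below it. This point is 188 mm above the counter when the lid is home, up to 10 mm higher while the seal stands proud.
- lid_far_top (a point): The same point on the identical second lid, 176 mm farther along the bain-marie's x.
- lid_near (a joint): How far the near lid has been pressed down, m: starts at 0 to 0.004, 0.010 is fully home (a solid stop). The lid moves straight down, against seal friction of about 8 N, and stays where it is left.
- lid_far (a joint): The same for the far lid.
- valve_station: Brass steam stop valve between two steel risers that come through the counter 95 mm either side of it (along its y); fixed. Origin on the counter under the wheel's axis. The handwheel on top is bare aluminium, level, with three spokes, 138 mm over its rim, the rim 14 mm thick. It turns but does not rise.
- wheel_centre (a point): Centre of the handwheel, on its upright axis, 135 mm above the counter, at the middle of the rim's thickness; the hub nut rises 16 mm above this point.
- crank_handle: Black upright handle standing on the handwheel's rim, 25 mm in diameter, 70 mm long, free to spin on its pin: gripped from above it can be led round the circle without turning the gripper. Origin: centre of its foot, 145.5 mm above the counter and 62 mm from the wheel's axis; its top is 215.5 mm above the counter.
- handle_mid (a point): Point on the crank handle's own axis 40 mm above its foot (185.5 mm above the counter): the place to grip.
- valve (a joint): Opening of the valve, rad: 0 is shut against a solid stop; it grows as the wheel turns anticlockwise seen from above, one turn is 6.283, and it can go to 25.2. Starts somewhere between 1.2 and 6.2. Turning takes about 0.2 N m (some 3 to 4 N at the handle); the wheel stays where it is left.
- sauce_jar: Bystander: closed amber glass jar, 64 mm in diameter, 100 mm high, loose, beyond the valve, beside the bowl. Origin under its centre.
- coffee_cup: Bystander: white mug, 76 mm in diameter, 65 mm high, loose, in front of the valve. Origin under its centre.
- nut_bowl: Bystander: white bowl, 100 mm in diameter, 50 mm high, loose, beyond the valve. Origin under its centre.
- salt_mill: Bystander: dark wooden mill, 48 mm in diameter, 118 mm high, loose, in front of the valve, beside the mug. Origin under its centre.
- plates: Bystander: stack of white plates, 210 mm in diameter, 46 mm high, loose, on the right of the counter. Origin under its centre.

How it is judged:
By the outcome, as a careful person would: the job done as asked, in the order asked, and still so for the second after the job is handed in, while the arm keeps its last pose, push and grip.
It also fails if it takes over 72 s, if anything falls off the work surface, if the arm or the gripper's body presses on something with over 40 N, if the wrist force passes 120 N, or if a joint passes its speed limit or range.

## Working session

There is one attempt and no reset: what is moved stays moved. The work goes in short steps, each a Python script; the robot and the scene stay as the last script left them, time stands still between calls to the robot, and variables do not carry over. Pictures are saved under pics/ and viewed, at most 10 in all, crops included, and the job is handed in when it is done.

```bash
mkdir -p pics; ls; cat > h.py <<'E'
from cell import *
import numpy as np, cv2
from scipy.spatial.transform import Rotation as R
def ray(f,px,T=None):
    T=np.array(f["cam_to_world"]) if T is None else T
    d=T[:3,:3]@np.array([(px[0]-f["cx"])/f["fx"],(px[1]-f["cy"])/f["fy"],1.])
    return T[:3,3],d
def atz(f,px,z,T=None):
    o,d=ray(f,px,T); return o+d*(z-o[2])/d[2]
def wristT(f,s):
    A=np.eye(4);A[:3,:3]=R.from_rotvec(s["eef_rot"]).as_matrix();A[:3,3]=s["position"]
    return A@np.array(f["T_tool_cam"])
E
python3 - <<'E'
from h import *
s=get_state();print(s["eef_rot"],s["clock"],s["finger_gap"])
Z=dict(lid_near_top=.195,lid_far_top=.195,wheel_centre=.135,handle_mid=.1855,crank_handle=.1455,bain_marie=0,valve_station=0,coffee_cup=0,salt_mill=0,sauce_jar=0,nut_bowl=0,plates=0)
ims=[]
for c in("scene","top"):
    f=grab_frame(c);ims.append(f["img"])
    print(c,np.round(np.array(f["cam_to_world"])[:3,3],3))
    for n,z in Z.items():
        for r in tip_of(c,n)[:2]: print(n,round(r["score"],2),np.round(r["centre"],1),np.round(atz(f,r["centre"],z),3))
cv2.imwrite("pics/a.png",cv2.cvtColor(ims[0],cv2.COLOR_RGB2BGR));cv2.imwrite("pics/b.png",cv2.cvtColor(ims[1],cv2.COLOR_RGB2BGR))
E
```

```text
pics
[-5.77495369e-01 -3.08753372e+00  2.64751006e-03] 0.0 0.9986188978529653
scene [1.137 0.514 1.146]
lid_near_top 0.83 [364.  231.9] [0.46  0.204 0.195]
lid_far_top 0.68 [307.  264.9] [0.65  0.173 0.195]
wheel_centre 0.85 [240.2 180. ] [ 0.553 -0.205  0.135]
handle_mid 0.57 [248.5 157.2] [ 0.499 -0.226  0.186]
handle_mid 0.29 [286.2 199.8] [ 0.533 -0.021  0.186]
crank_handle 0.51 [253.4 163.1] [ 0.479 -0.226  0.145]
bain_marie 0.39 [283.6 201.5] [ 0.428 -0.125  0.   ]
bain_marie 0.36 [196.5 144.8] [ 0.482 -0.553  0.   ]
valve_station 0.98 [241.2 205.5] [ 0.549 -0.209  0.   ]
coffee_cup 0.72 [283.6 198.8] [ 0.42  -0.134  0.   ]
sauce_jar 0.84 [199.  208.3] [ 0.664 -0.294  0.   ]
nut_bowl 0.82 [210.5 231.4] [ 0.694 -0.192  0.   ]
plates 0.72 [197.5 139.3] [ 0.46  -0.576  0.   ]
top [ 0.348 -0.11   1.298]
lid_near_top 0.91 [143.  202.5] [0.468 0.203 0.195]
lid_far_top 0.75 [153.9 142.8] [0.641 0.182 0.195]
lid_far_top 0.49 [392.5 209.6] [ 0.46  -0.498  0.195]
wheel_centre 0.64 [284.1 143.7] [ 0.661 -0.197  0.135]
wheel_centre 0.63 [289.8 178.8] [ 0.553 -0.215  0.135]
handle_mid 0.57 [295.9 198. ] [ 0.489 -0.228  0.186]
crank_handle 0.42 [293.8 198.9] [ 0.492 -0.226  0.145]
bain_marie 0.58 [162.6 180. ] [0.566 0.198 0.   ]
bain_marie 0.24 [298.5 231.1] [ 0.404 -0.256  0.   ]
valve_station 0.94 [282.7 187.3] [ 0.548 -0.203  0.   ]
coffee_cup 0.65 [289.6 178.1] [ 0.58  -0.226  0.   ]
coffee_cup 0.57 [255.4 226.2] [ 0.417 -0.114  0.   ]
salt_mill 0.52 [297.5 230. ] [ 0.407 -0.253  0.   ]
sauce_jar 0.87 [312.4 152.8] [ 0.668 -0.303  0.   ]
plates 0.88 [392.4 212. ] [ 0.472 -0.566  0.   ]
```

View pics/a.png

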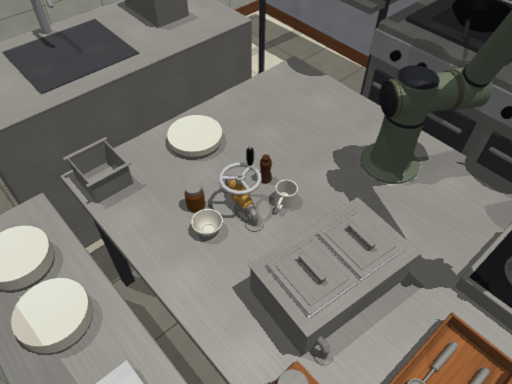

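View pics/b.png

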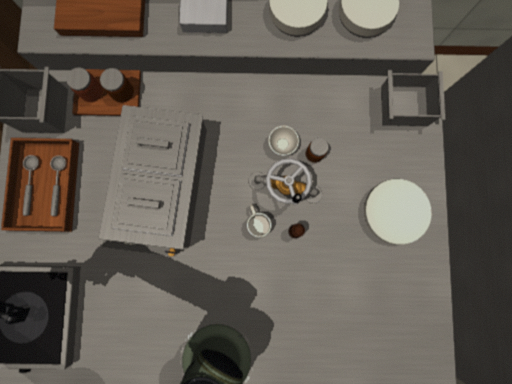

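The scene shows the bain-marie on the left, with its lid handles at about (143,203) and (153,143) in the top view. The wheel is at (290,180), with its crank handle at about (296,197) on the robot side, and the networks agree with this. Next I move over the lids and refine with the wrist camera.

```bash
cat >> h.py <<'E'
def down(yaw): return (R.from_euler('z',yaw)*R.from_rotvec([np.pi,0,0])).as_rotvec()
def look(names,save=None):
    s=get_state();f=grab_frame("wrist");T=wristT(f,s)
    for n,z in names.items():
        for r in tip_of("wrist",n)[:2]: print(n,round(r["score"],2),np.round(r["centre"]),np.round(atz(f,r["centre"],z,T),4))
    if save: cv2.imwrite(save,cv2.cvtColor(f["img"],cv2.COLOR_RGB2BGR))
E
python3 - <<'E'
from h import *
s=get_state()
for yaw in(-.14,np.pi-.14):
    q=ik([.464,.204,.3],down(yaw));print(yaw,q)
yaw=min((-.14,np.pi-.14),key=lambda y:np.abs(np.array(ik([.5,.2,.33],down(y)))-s["q"]).max())
print(yaw)
movep([.5,.2,.33],down(yaw)); grab(30)
s=get_state();print(s["clock"],s["position"],s["contact_force"],s["finger_gap"])
look(dict(lid_near_top=.195,lid_far_top=.195),"pics/c.png")
E
```

```text
-0.14 [ 0.26849641  0.20793633 -0.17523759  1.18762241  0.         -2.73309625]
3.001592653589793 [ 0.26849641  0.20793633 -0.17523759  1.18762241  0.          0.40849641]
3.001592653589793
3.7 [0.50000535 0.19997678 0.33000712] [ 0.65076913 -0.38419989  0.20719116] -0.0006135962384899488
lid_far_top 0.6 [268. 318.] [0.6445 0.1857 0.195 ]
```

View pics/c.png

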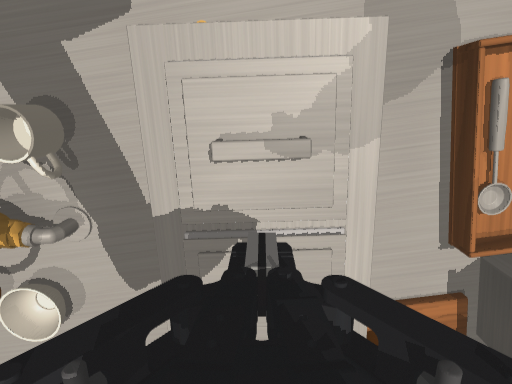

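The wrist picture shows the near lid's handle at about (261,149), nearly square to the gripper. The far one is hidden behind the fingers. I'll compute both points, then press.

```bash
python3 - <<'E'
from h import *
s=get_state();f=grab_frame("wrist");T=wristT(f,s)
a,b=atz(f,(212,151),.195,T),atz(f,(311,147),.195,T);p=atz(f,(261,147),.195,T)
d=(b-a)[:2]; d*=np.sign(d[1]); yaw=np.arctan2(-d[0],d[1])
print(np.linalg.norm(d),yaw,p)
n=np.array([*p[:2],0]) ; far=n+.176*np.array([np.cos(yaw),np.sin(yaw),0]);print(far)
ok=abs(np.linalg.norm(d)-.09)<.012 and abs(n[0]-.464)<.012 and abs(n[1]-.204)<.012 and abs(far[1]-.18)<.012
if ok:
  for c in(n,far):
    c=c.copy();c[2]=.225
    if c[0]>.55: move_l(c,.2)
    else: move_l(c,.2)
    c[2]=.205;move_l(c,.1)
    c[2]=.180;hit=move_l(c,.02,until_force=6); s=get_state();print("touch",hit,s["position"],s["contact_force"],s["clock"])
    z=s["position"][2]
    for k in range(6):
        c[2]=z-.012; hit=move_l(c,.02,until_force=25); s=get_state();print(hit,s["position"],s["contact_force"],s["clock"])
        if hit or s["position"][2]<.187:break
        z=s["position"][2]
    c[2]=.225;move_l(c,.1)
E
```

```text
0.08868677932317695 -0.10099295561096781 [0.46644161 0.20347578 0.195     ]
[0.64154481 0.18573122 0.        ]
touch True [0.46635385 0.20348146 0.19375298] [0.21712305 1.49115653 1.3966614 ] 5.6333
True [0.46633753 0.20346977 0.18799654] [-1.87961683 -0.4232481   6.04624581] 6.075
touch True [0.64170752 0.18573878 0.19651838] [ 0.62524331 -0.14270719  1.37678158] 8.6
False [0.64179665 0.18577677 0.18789187] [-5.6137871  -1.59396681 17.06538493] 9.3333
True [0.64175231 0.18577921 0.18806284] [-1.48983784 -1.08393952  4.95723542] 9.6167
```

Both lids bottomed out solidly at z = 0.188. Now the crank handle.

```bash
python3 - <<'E'
from h import *
s=get_state();p=s["position"];move_l([p[0],p[1],.33],.25)
movep([.44,-.22,.36],down(np.pi-.1)); let_go()
print(get_state()["clock"])
look(dict(handle_mid=.1855,crank_handle=.1455,wheel_centre=.135),"pics/d.png")
E
```

```text
13.1583
handle_mid 0.9 [254. 221.] [ 0.4909 -0.234   0.1855]
crank_handle 0.96 [257. 208.] [ 0.4888 -0.2318  0.1455]
crank_handle 0.16 [272. 216.] [ 0.5014 -0.214   0.1455]
wheel_centre 0.77 [277. 248.] [ 0.5495 -0.2114  0.135 ]
```

View pics/d.png

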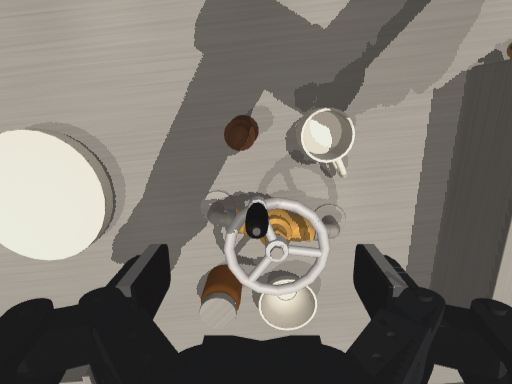

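The wheel's rim is centred at about (277,247), and the handle's foot at (257,206) with its top near (257,232). That gives a crank radius of 62.7 mm against the specified 62, so I'll grip it.

```bash
python3 - <<'E'
from h import *
C=np.array([.550,-.211]);a=np.arctan2(-.2325+.211,.490-.550);H=C+.062*np.array([np.cos(a),np.sin(a)]);print(H,a)
move_l([*H,.25],.25); look(dict(handle_mid=.1855,wheel_centre=.135))
move_l([*H,.1665],.1,until_force=10)
s=get_state();print(s["position"],s["contact_force"],s["clock"])
grab(50);s=get_state();print(s["position"],s["contact_force"],s["finger_gap"],s["grasp_force"],s["clock"])
f=grab_frame("wrist");cv2.imwrite("pics/e.png",cv2.cvtColor(f["img"],cv2.COLOR_RGB2BGR))
E
```

```text
[ 0.49163404 -0.23191447] -2.7975133045899825
handle_mid 0.92 [261. 204.] [ 0.4892 -0.2326  0.1855]
wheel_centre 0.85 [289. 247.] [ 0.5481 -0.2132  0.135 ]
[ 0.49204864 -0.23221323  0.1671456 ] [-0.22760827  0.26686471  0.04604136] 15.1333
[ 0.49192788 -0.2317286   0.16689765] [-0.01854133  1.63226181  3.82755863] 0.27757353453030215 49.07246808987111 15.725
```

View pics/e.png

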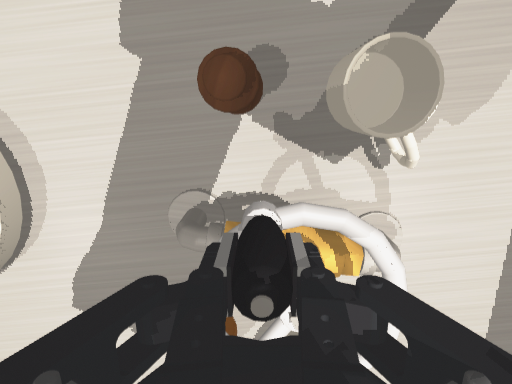

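The handle sits between the pads at about (262,265), with a gap matching the 25 mm diameter. Now I turn it clockwise in small steps, watching radial and tangential force.

```bash
cat >> h.py <<'E'
import json
def u(a): return np.array([np.cos(a),np.sin(a)])
def ft(a):
    F=np.array(get_state()["contact_force"])[:2]; return F@u(a),F@np.array([-np.sin(a),np.cos(a)])
E
python3 - <<'E'
from h import *
P=np.array(get_state()["position"]);a=-2.81;C=P[:2]-.062*u(a)
print(C)
pts=[]
for k in range(6):
    a-=np.radians(12)
    try: hit=move_l([*(C+.062*u(a)),.1668],.08,until_force=15)
    except MotionError as e: print(e);break
    s=get_state();p=np.array(s["position"]);d=p[:2]-C
    pts.append(p[:2])
    print(hit,round(a,3),"act",np.round(np.arctan2(d[1],d[0]),3),np.round(np.hypot(*d),4),"fr,ft",np.round(ft(a),1),round(p[2],4),s["clock"])
    if hit:break
json.dump(dict(C=C.tolist(),a=a),open("st.json","w"))
E
```

```text
[ 0.55054493 -0.21159838]
False -3.019 act -3.028 0.0619 fr,ft [ 0.5 -2.2] 0.1669 16.0917
False -3.229 act 3.044 0.0618 fr,ft [ 0.9 -1.5] 0.1669 16.4
False -3.438 act 2.836 0.0618 fr,ft [-0.  -2.4] 0.1669 16.7083
False -3.648 act 2.627 0.0618 fr,ft [-0.1 -1.2] 0.1669 17.0167
False -3.857 act 2.418 0.0617 fr,ft [-1.3 -2.7] 0.1669 17.325
False -4.067 act 2.21 0.0617 fr,ft [-1.5 -2. ] 0.1669 17.6333
```

Forces are small and the circle fits. Continue clockwise to the stop.

```bash
python3 - <<'E'
from h import *
st=json.load(open("st.json"));C=np.array(st["C"]);a=st["a"]
for k in range(28):
    a-=np.radians(12)
    hit=move_l([*(C+.062*u(a)),.1668],.08,until_force=15)
    s=get_state();p=np.array(s["position"]);d=p[:2]-C
    act=np.arctan2(d[1],d[0]);act+=2*np.pi*np.round((a-act)/2/np.pi)
    print(hit,round(a,3),round(act,3),np.round(np.hypot(*d),4),np.round(ft(a),1),s["clock"])
    if hit or abs(act-a)>.08:break
json.dump(dict(C=C.tolist(),a=a,act=act),open("st.json","w"))
E
```

```text
False -4.276 -4.282 0.0617 [-3.1 -0.8] 17.9417
False -4.486 -4.49 0.0617 [-0.4 -2.1] 18.25
False -4.695 -4.699 0.0617 [-0.9 -2. ] 18.5583
False -4.904 -4.908 0.0618 [-0.3 -0.5] 18.8667
False -5.114 -5.118 0.0618 [-0.7 -1.8] 19.175
False -5.323 -5.327 0.0619 [-0.7 -1.6] 19.4833
False -5.533 -5.537 0.0619 [ 0.1 -0.8] 19.7917
False -5.742 -5.747 0.062 [-0.2 -1.3] 20.1
False -5.952 -5.957 0.062 [ 1.6 -1.9] 20.4083
False -6.161 -6.167 0.0621 [ 0.9 -1.5] 20.7167
False -6.37 -6.379 0.0621 [ 0.6 -1.4] 21.025
True -6.58 -6.512 0.0622 [-0.1  3.7] 21.2583
```

It stopped after 3.70 rad. I'll press slowly to confirm it's the solid stop and record the exact angle.

```bash
python3 - <<'E'
from h import *
st=json.load(open("st.json"));C=np.array(st["C"]);a=st["act"]
for t in range(5):
    a-=.02
    hit=move_l([*(C+.062*u(a)),.1668],.02,until_force=20);sleep(.15)
    s=get_state();p=np.array(s["position"]);d=p[:2]-C
    act=np.arctan2(d[1],d[0])-2*np.pi
    print(hit,round(a,3),round(act,4),np.round(np.hypot(*d),4),np.round(ft(a),1),s["clock"])
    if hit or ft(a)[1]>25:break
st.update(act=act,cmd=a);json.dump(st,open("st.json","w"))
E
```

```text
False -6.532 -6.5118 0.0622 [1.3 3.8] 21.6583
False -6.552 -6.5132 0.0622 [3.  6.6] 22.0583
False -6.572 -6.5136 0.0622 [ 2.  10.3] 22.4583
False -6.592 -6.5145 0.0622 [ 1.6 12.9] 22.8583
False -6.612 -6.5153 0.0622 [ 1.1 16.4] 23.2583
```

Solid stop at −6.512 rad. Back off exactly 4π anticlockwise.

```bash
python3 - <<'E'
from h import *
st=json.load(open("st.json"));C=np.array(st["C"]);a0=-6.512
mx=0
for k in range(1,61):
    a=a0+4*np.pi*k/60
    hit=move_l([*(C+.062*u(a)),.1668],.08,until_force=30)
    s=get_state();d=np.array(s["position"][:2])-C;act=np.arctan2(d[1],d[0]);act+=2*np.pi*np.round((a-act)/2/np.pi)
    if k%10==0 or hit: print(k,hit,round(a,3),round(act,4),np.round(np.hypot(*d),4),np.round(ft(a),1),round(s["finger_gap"],3),s["clock"])
    if hit:break
cmd=a
for _ in range(2):
    sleep(.2);s=get_state();d=np.array(s["position"][:2])-C;act=np.arctan2(d[1],d[0])
    e=a0+4*np.pi-(act+2*np.pi*np.round((a-act)/2/np.pi));print("err",e,ft(a))
    if hit or abs(e)<.003:break
    cmd+=e;move_l([*(C+.062*u(cmd)),.1668],.01)
print(s["grasp_force"],s["clock"],s["position"])
f=grab_frame("wrist");cv2.imwrite("pics/f.png",cv2.cvtColor(f["img"],cv2.COLOR_RGB2BGR))
f=grab_frame("scene");cv2.imwrite("pics/g.png",cv2.cvtColor(f["img"],cv2.COLOR_RGB2BGR))
E
```

```text
10 False -4.418 -4.391 0.0618 [-2.5  2.1] 0.273 26.425
20 False -2.323 -2.3287 0.0621 [0.9 1.7] 0.274 29.5083
30 False -0.229 -0.2051 0.0622 [2.5 1. ] 0.274 32.5917
40 False 1.866 1.8858 0.0618 [-4.6  2.4] 0.27 35.675
50 False 3.96 3.949 0.062 [2.4 1.4] 0.277 38.7583
60 False 6.054 6.085 0.0622 [3.6 0.8] 0.275 41.8417
err -0.03003630925517431 (np.float64(3.7529972287746705), np.float64(1.777796683635034))
err -0.006604095063778459 (np.float64(2.286212869770122), np.float64(2.5679912996071157))
51.54820751049556 42.575 [ 0.61120379 -0.22530375  0.16695477]
```

View pics/f.png

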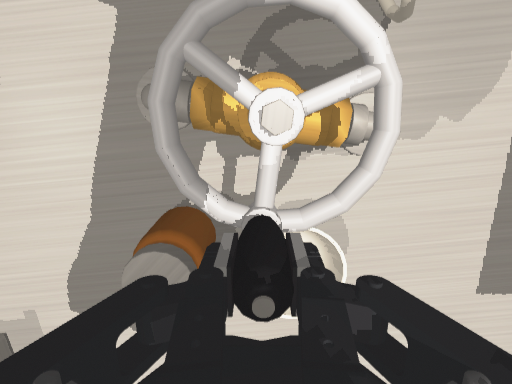

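View pics/g.png

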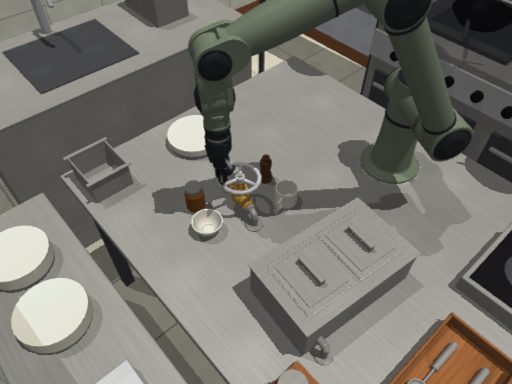

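The wrist view shows the handle still gripped at (262,265), the hub at (277,117) and the wheel clear. The scene view shows all bystanders standing where they were and both lids flat. One last angle check before signing off.

```bash
python3 - <<'E'
from h import *
st=json.load(open("st.json"));C=np.array(st["C"]);t=-6.512+4*np.pi
for i in range(3):
    sleep(.3);s=get_state();d=np.array(s["position"][:2])-C;act=np.arctan2(d[1],d[0])+2*np.pi
    print("err",t-act,np.hypot(*d),ft(t),s["grasp_force"],s["finger_gap"],np.round(s["eef_rot"],4),s["clock"])
    if abs(t-act)<.006: break
    # nudge relative to present reading
    st["n"]=st.get("n",t-.0366)+(t-act); move_l([*(C+.062*u(st["n"])),.1668],.01)
s=get_state();d=np.array(s["position"][:2])-C
e=t-2*np.pi-np.arctan2(d[1],d[0]);print(e)
if abs(e)<.015: print(sign_off())
E
```

```text
err -0.0026459238328202517 0.062190210025599914 (np.float64(2.774478193397304), np.float64(2.552121619286173)) 51.56145596760325 0.2731936366901592 [0.1505 3.1326 0.0154] 43.225
-0.002645923832819891
the job is handed in; nothing more can be done
None
```

The job is handed in at 43 s of the 72 s limit: both lids are pressed fully home, and the valve was shut against its stop, then backed off two full turns (within about 0.003 rad by the arm's own readings), with the gripper still holding the crank handle and the bystanders undisturbed.

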